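# Lay the build plate back on the printer

## Robot

A 6-joint arm with a two-finger parallel gripper is mounted at the origin on the work surface. World frame = base frame: x ahead of the robot, y to its left, z up, the work surface at z = 0. Lengths are in mm, angles in rad, forces in N, time in s.
With the tool pointing down it reaches from about 350 to 950 mm from the base axis. Payload 17.4 kg.
Tool frame: the origin (TCP) lies between the finger pads; the fingertips stand 14 mm ahead of it and the grasp point (between the pads) lies 5 mm behind it; z points along the fingers, y is the line along which they close (so a half turn about z gives the same grasp; the last joint's range is limited). The gripper opens to 93 mm and grips with 3 to 60 N. Pads are 15 mm wide; open, the fingers measure 128 mm over their backs; the gripper's body (75 mm by 188 mm) begins 65 mm behind the grasp point.
Start: joints at [1.096, 0.116, 1.442, -0, 1.584, -0.038], TCP at [285.562, 611.626, 232.646] pointing down, gripper open.
Joint ranges: [-2.83, 2.83], [-0.83, 2.19], [0.07, 2.5], [-1.14, 4.28], [0.01, 3], [-2.97, 2.97]. Speed limits (rad/s): [1.89, 1.89, 2.22, 3.14, 3.14, 3.14].

## Interface

Orientations are given as a unit quaternion [x, y, z, w].
In Python, from bench import robot gives the robot as it stands.
- The arm moves only by the shell command python3 -m creep 'ROWS' [OPENING] [FORCE]. ROWS is a JSON object of lists of equal length, an entry for each row: "delta_pos": the shift along the tool's x, y, z in mm, a list of three; "turn": the turn about the tool's z in rad. A call has 1 to 5 rows; each row shifts and turns the commanded pose from where the row before left it, along the tool's axes as they then stand; what a row does not reach is not made up. A row lasts 1/12 s, in which the tool goes at most 41.7 mm and 7.16 degrees, less where a joint would pass 70% of its speed; a pose out of reach is approached as far as the arm can. A call is refused whole if a number of a shift passes 41.7 or a number of a turn 0.125, either way. A call with a gripper value outside its range is refused whole. OPENING is the gripper's target within -1 to 1 (fully open at 1, half-way at 0, shut at -1), set as the call begins (- or left out, the last holds). The fingers move at their own pace and stop on an object; FORCE is the grip in N (left out, the last holds). Time passes only in rows, so rows that do not move let the fingers close. It gives the time, the measured TCP pose, the force, the opening and the grip force at its end, in the units of the state.
- robot.get_state(): the state, without advancing time (a new reading comes with each control period).
- robot.camera(name): name is "side" or "top" or "wrist"; returns the picture (400x640x3 uint8, red, green, blue); there is no depth.
- robot.get_calibration(name): a dict with "vfov" (degrees; the focal length in pixels is half the picture's height over the tangent of half this angle, whatever the lens; pixels are square), "cx", "cy" (the principal point, pixels), "world_from_camera" (4x4, takes a point from camera to world coordinates); the wrist camera has in their place "mount" (4x4, takes a point from camera to tool coordinates, whose origin is the TCP and whose axes are the flange's). Camera axes: x right, y down, z forward; pixel columns grow to the right and rows downward; lengths in mm; the calibration is good to about 2 mm. A picture is of the moment at which its call begins: read the wrist's pose just before it. get_calibration takes no time and is no camera call.
- robot.hand_in(): hands the job in; it is judged then, once.
Trained networks look in the newest picture that a camera, given by its name, has taken for a name from the list of things; names that differ only in an ending like _2 or _b are one class to them, and where a whole thing is asked for, a point or a joint stands for the part that bears it (a point fixed in the world has none). Each returns a list of dicts, best first, with "score" (0 to 1); they miss things now and then, are a little off and sometimes report something else, mostly with a low value. They report only what shows in the picture. A call takes as long as a camera call. They do not tell look-alikes from the thing itself.
- robot.regions_of(camera, query): "mask" (400x640 bool, what is visible of it) and "bbox" ([centre column, centre row, width, height] in pixels, round what is visible of it).
The state is a dict: "clock": time; "joint_pos": joint angles; "qd": joint speeds; "joint_efforts": joint torques, N m; "tcp_pos": TCP position; "tool_rot": TCP orientation; "ft_force": force on the tool from outside, world axes, zero at the start; "wrist_torque": the same for the moment, N m; "width": finger opening in mm; "grip_force": force on a finger pad.
Only numpy, scipy, OpenCV 4.12 (cv2) and the standard library are available. Lean on these libraries where they do the work, as an engineer would, in place of code of your own. Each camera call takes 0.05 s, during which the arm holds its last target. There are 200 camera calls.

## Task

Slide the build plate along the top of the low drawer unit until its grip tab sticks out over the unit's front edge, then take it by the tab and lift it off. Lay it flat on the bed of the small open printer, tab out over the bed's front, square, centred and pushed back against the two rear stops, and let go. Do not drop it, and leave everything else where it is.

Things in the scene. Friction and masses are not known exactly. Their poses are not given: they have to be found in the camera images.
- plate_centre (a point): Rigid flat dark build plate with a fine light outline: a 120 x 120 mm square, 2.5 mm thick all over, about 75 g, with a grip tab in the middle of its front side. This point: centre of the square, half-way up. x points away from the tab, z up. It starts flat on the drawer unit, tab towards the unit's front edge but 20 to 60 mm short of it, turned up to 0.2 rad to the unit.
- plate_tab (a point): Centre of the plate's grip tab, half-way up, 78 mm in front (-x) of plate_centre; axes as the plate's. The tab is a flat rectangle with straight sides, 36 mm long (x), 44 mm wide (y), 2.5 mm thick, joined to the square at its back.
- unit_edge (a point): Middle of the front top edge of the drawer unit, a fixed low grey box with a flat smooth white top (the plate slides on it, friction about 0.4, also when pressed and drawn from above). x points from the edge back over the top, y along the edge, z up; the top spans x 0 to 280, y -140 to 140 mm and is 90 mm above the table. The front face is plain and free. It stands left or right of the printer.
- bed_seat (a point): Where plate_centre must finally be: centre of the seated plate, half-way up it (1.25 mm above the top of the aluminium bed, which is 80 mm above the table). x points back to the stops, y along the bed, z up. The bed spans x -62 to 72, y -62 to 62 mm, 5 mm thick. In front of it nothing stands higher than 45 mm above the table.
- bed_stops (a point): Middle between the two rear stops of the bed, on the bed's top: black blocks 14 mm wide and 7 mm high, at y = -45 and +45 mm, whose front faces lie at x = 0 here, 60 mm behind bed_seat. The plate's back side goes against them. Axes as bed_seat.
- build_plate: The build plate itself (origin and axes the same as plate_centre).
- drawer_unit: The drawer unit (origin on the table under its centre, x back, its top 90 mm up). Fixed.
- printer: The small open printer, fixed, with the bed run forward (origin on the table under bed_seat, x back). Behind the bed: a black column at x 135, y -130 mm, with a slide block and motor on it, 340 mm high; a beam across at x 112 to 132, y -110 to 165 mm, 280 to 300 mm up; a white tool head at x 72 to 118, y -93 to -47 mm, 224 to 308 mm up.
- scraper: Bystander on the drawer unit: scraper with black handle, 170 mm long along x, 14 mm high, to the left (+y) of the plate. Leave it.
- printed_cup: Bystander on the drawer unit: orange square cup, 42 x 42 mm, 50 mm high, near the back edge behind the plate. Leave it.
- calipers: Bystander on the table in front of the robot, 225 mm long, 12 mm high. Leave it.
- spirit_bottle: Bystander on the table far left: bottle, 60 mm across, 160 mm high. Leave it.
- glue_stick: Bystander on the table far left: white and black stick, 29 mm across, 94 mm high. Leave it.
- printed_hull: Bystander on the table far right: orange boat-shaped tray, 130 mm long, 45 mm high. Leave it.
Things that resemble listed ones, but are neither listed nor needed, are in the scene too. What is meant by the build_plate is not red or white, and is the smaller of those in its own colour.

How it is judged (in metres and radians):
On the way, in this order (a step that is already met when the one before it is completed fails the run):
1. the plate, still lying flat on the drawer unit, has its tab out over the front edge (the tab's centre at least 8 mm beyond the edge) (x of plate_tab in the frame of unit_edge below -0.008 m and angle between plate_centre's own z axis and vertical below 0.05 rad and z of plate_centre in the frame of unit_edge between -0.002 and 0.004 m), for 0.2 s.
2. the plate is held in the fingers, lifted at least 15 mm clear of the drawer unit (contact force between the fingers and build_plate above 0.5 N and contact force between build_plate and drawer_unit below 0.05 N and z of plate_tab in the frame of unit_edge above 0.015 m), for 0.2 s.
At the end, for the whole second after the job is handed in: The plate lies flat, face up and at rest on the printer's bed, tab out over the bed's front; its back side is within 4 mm of the two rear stops, it is centred within 5 mm from side to side and square to the bed within 0.06 rad (x of plate_centre in the frame of bed_seat between -0.004 and 0.003 m and y of plate_centre in the frame of bed_seat between -0.005 and 0.005 m and z of plate_centre in the frame of bed_seat between -0.0025 and 0.0025 m and angle between the x axis of plate_centre and the x axis of bed_seat, either way round below 0.06 rad and angle between plate_centre's own z axis and vertical below 0.03 rad and x of plate_tab in the frame of bed_seat below -0.06 m and linear speed of build_plate below 0.01 m/s); the robot touches nothing.
It fails at once if the plate is dropped: lower than 30 mm above its seat's height it moves faster than 0.45 m/s while the fingers do not touch it (a free fall of 10 mm) (contact force between the fingers and build_plate below 0.05 N and linear speed of build_plate above 0.45 m/s and z of plate_centre in the frame of bed_seat below 0.03 m).
It fails at once if a bystander (scraper, printed cup, calipers, bottle, glue stick or hull) is moved by more than 20 mm (distance of any of scraper, printed_cup, calipers, spirit_bottle, glue_stick, printed_hull from where it was at the start of the episode above 0.02 m).
It also fails if it takes over 61 s, if anything falls off the work surface, if the arm or the gripper's body presses on something with over 40 N, if the wrist force passes 120 N, or if a joint passes its speed limit or range.

## Working session

There is one attempt and no reset: what is moved stays moved. The work goes in short steps, Python scripts to look and compute and a shell command to move; the robot and the scene stay as the last step left them, time stands still between calls to the robot, and variables do not carry over. Pictures are saved under pics/ and viewed, at most 10 in all, crops included, and the job is handed in when it is done.

```bash
mkdir -p pics; ls
python3 - <<'E'
from bench import robot
import cv2,numpy as np
for c in ["side","top"]:
    im=robot.camera(c); cv2.imwrite(f"pics/{c}0.png",im[:,:,::-1])
    k=robot.get_calibration(c); print(c,k)
    np.save(f"{c}0.npy",im)
print(robot.get_calibration("wrist"))
s=robot.get_state(); print(s)
E
```

```text
pics
side {'vfov': 42.08927528908106, 'cx': 308.37412307543076, 'cy': 196.2255326176237, 'world_from_camera': array([[-8.57545132e-01, -3.01161285e-01,  4.17035043e-01,
        -2.69837074e+02],
       [-5.14340560e-01,  4.88786001e-01, -7.04657387e-01,
         1.22342590e+03],
       [ 8.37463327e-03, -8.18773550e-01, -5.74055519e-01,
         1.17863354e+03],
       [ 0.00000000e+00,  0.00000000e+00,  0.00000000e+00,
         1.00000000e+00]])}
top {'vfov': 57.85853808656638, 'cx': 328.5896172028066, 'cy': 194.87604200617508, 'world_from_camera': array([[ 2.49826494e-02, -9.88270481e-01,  1.50656309e-01,
         3.38944476e+02],
       [-9.99622130e-01, -2.29672233e-02,  1.51031207e-02,
        -1.04621528e+02],
       [-1.14658112e-02, -1.50976696e-01, -9.88470825e-01,
         1.26859091e+03],
       [ 0.00000000e+00,  0.00000000e+00,  0.00000000e+00,
         1.00000000e+00]])}
{'vfov': 71.29686537974706, 'cx': 318.0474678352745, 'cy': 200.7819108965617, 'mount': array([[ 2.72658878e-04, -9.63073090e-01, -2.69239947e-01,
         7.46527613e+01],
       [ 9.99999957e-01,  2.32
[... 229 characters left out ...]
clock': 0.1, 'joint_pos': array([ 1.09617667e+00,  1.16440072e-01,  1.44216502e+00, -1.42980480e-05,
        1.58399153e+00, -3.78321200e-02]), 'qd': array([-0.00063152, -0.00031436, -0.00431988,  0.00032228, -0.00173308,
       -0.00070456]), 'joint_efforts': array([ 2.48247590e-03, -7.22898173e+01, -6.23857284e+01,  7.81224528e-02,
        2.28232431e-02, -4.76873743e-05]), 'tcp_pos': array([285.50644982, 611.47531541, 231.99837336]), 'tool_rot': array([ 2.16661887e-01,  9.76246575e-01, -4.87409164e-04, -1.20303891e-04]), 'ft_force': array([ 0.09672266,  0.117329  , -0.60504452]), 'wrist_torque': array([ 0.00643807,  0.00957306, -0.04148046]), 'grip_force': 0.0, 'width': 93.25499727033676}
```

View pics/top0.png

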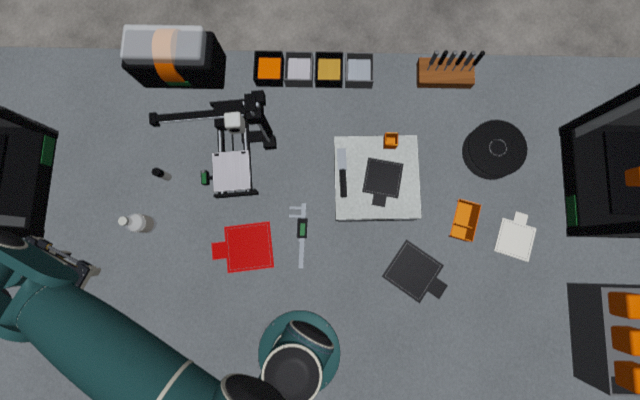

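View pics/side0.png

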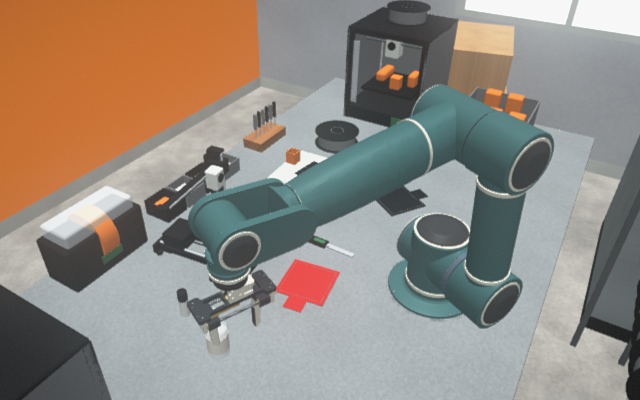

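Candidates for the plate in the top picture are the dark plate on the white unit (383,178), a larger dark plate on the table (413,271), a red plate (248,247) and a white plate (515,238). I choose the one at (383,178), which is the smaller dark one and lies on the unit. The printer bed is at about (232,172), with the stops towards the top of the picture.

```bash
cat > h.py <<'E'
from bench import robot
import cv2,numpy as np
from scipy.spatial.transform import Rotation as R
def wfc(cam,st=None):
    k=robot.get_calibration(cam)
    if cam!="wrist": return k,k["world_from_camera"]
    T=np.eye(4);T[:3,:3]=R.from_quat(st["tool_rot"]).as_matrix();T[:3,3]=st["tcp_pos"]
    return k,T@k["mount"]
def px2w(cam,p,z,st=None):
    k,T=wfc(cam,st); f=200/np.tan(np.radians(k["vfov"])/2)
    p=np.atleast_2d(np.array(p,float))
    d=np.c_[(p[:,0]-k["cx"])/f,(p[:,1]-k["cy"])/f,np.ones(len(p))]@T[:3,:3].T
    return T[:3,3]+d*((z-T[2,3])/d[:,2])[:,None]
def w2px(cam,P,st=None):
    k,T=wfc(cam,st); f=200/np.tan(np.radians(k["vfov"])/2)
    q=(np.atleast_2d(P)-T[:3,3])@T[:3,:3]
    return np.c_[k["cx"]+f*q[:,0]/q[:,2],k["cy"]+f*q[:,1]/q[:,2]]
E
python3 - <<'E'
from h import *
im=np.load("top0.npy")
for n,z in [("build_plate",92.5),("drawer_unit",90),("printer",80),("scraper",100),("printed_cup",130)]:
    for r in robot.regions_of("top",n)[:4]:
        c,_=cv2.findContours(r["mask"].astype(np.uint8),0,2); c=max(c,key=cv2.contourArea)
        rc=cv2.minAreaRect(c); 
        print(n,round(r["score"],2),np.round(r["bbox"]),px2w("top",cv2.boxPoints(rc),z)[:,:2].round().tolist())
# unit & bed corners by brightness
c=im[110:230,190:430]; cv2.imwrite("pics/c1.png",cv2.resize(c[:,:,::-1],None,fx=3.3,fy=3.3,interpolation=cv2.INTER_CUBIC))
E
```

```text
build_plate 0.96 [515. 239.  46.  52.] [[344.0, -614.0], [489.0, -654.0], [463.0, -768.0], [320.0, -726.0]]
build_plate 0.95 [243. 248.  63.  53.] [[404.0, 301.0], [429.0, 105.0], [283.0, 82.0], [258.0, 274.0]]
build_plate 0.87 [416. 272.  65.  64.] [[260.0, -257.0], [382.0, -338.0], [280.0, -497.0], [161.0, -415.0]]
build_plate 0.61 [382. 183.  37.  50.] [[499.0, -189.0], [650.0, -212.0], [632.0, -332.0], [482.0, -306.0]]
drawer_unit 0.6 [377. 180.  88.  84.] [[720.0, -100.0], [726.0, -389.0], [443.0, -386.0], [436.0, -106.0]]
scraper 0.92 [343. 174.   6.  49.] [[672.0, -107.0], [675.0, -137.0], [516.0, -153.0], [513.0, -124.0]]
printed_cup 0.6 [389. 139.  14.  16.] [[724.0, -260.0], [725.0, -305.0], [671.0, -305.0], [670.0, -260.0]]
printed_cup 0.53 [214. 145. 124. 105.] [[774.0, 523.0], [872.0, 137.0], [535.0, 49.0], [444.0, 420.0]]
```

View pics/c1.png

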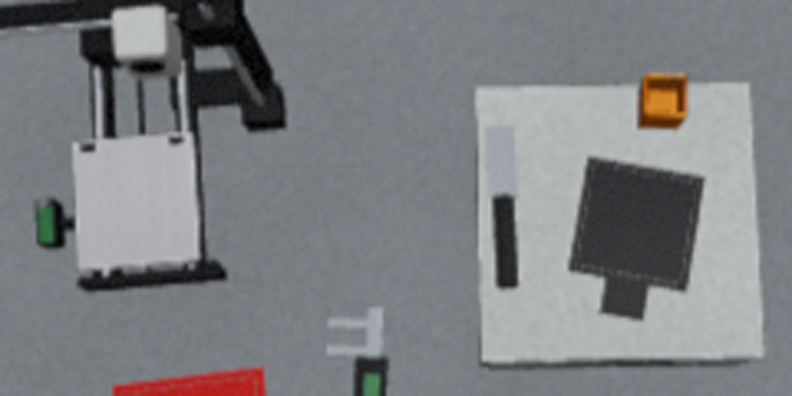

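The crop shows the chosen plate with its dashed outline. Its corners are at crop (589,157), (704,178), (687,291) and (570,270), and the tab end is at about (622,316). The unit's front edge runs (482,360)-(763,355). The bed's corners are at (73,143), (195,133), (200,263) and (80,270), with the stops at the top.

Run:
```python
from h import *
def w(l,z): return px2w("top",np.array(l)/3.3+[190-.35,110-.35],z)[:,:2]
def fit(model,P):
    m=np.array(model,float);mc=m-m.mean(0);pc=P-P.mean(0)
    s=(pc.T@mc); a=np.arctan2(s[1,0]-s[0,1],s[0,0]+s[1,1])
    Rm=np.array([[np.cos(a),-np.sin(a)],[np.sin(a),np.cos(a)]]);t=P.mean(0)-Rm@m.mean(0)
    print("origin",t.round(1),"yaw",a.round(3),"res",(P-(m@Rm.T+t)).round(1).tolist()); return t,Rm
u=fit([[280,140],[280,-140],[0,-140],[0,140]],w([[475,87],[750,84],[763,355],[482,360]],90))
p=fit([[60,60],[60,-60],[-60,-60],[-60,60],[-96,22],[-96,-22]],w([[589,157],[704,178],[687,291],[570,270],[601,313],[643,319]],92.5))
b=fit([[72,62],[72,-62],[-62,-62],[-62,62]],w([[73,143],[195,133],[200,263],[80,270]],80))
tab=p[0]+p[1]@[-78,0]; print("tab",tab,"in unit",u[1].T@(tab-u[0]),"plate in unit",u[1].T@(p[0]-u[0]))
```

```text
origin [ 445.5 -250. ] yaw 0.039 res [[0.2, 0.7], [-1.6, -0.2], [1.0, 1.2], [0.3, -1.7]]
origin [ 581.2 -264.4] yaw -0.156 res [[-1.5, -0.9], [-2.0, 1.8], [1.1, 0.6], [0.8, -1.7], [-0.1, -0.9], [1.7, 1.0]]
origin [589.6 243.1] yaw 0.103 res [[-0.1, 1.5], [0.5, -0.4], [-1.6, 0.5], [1.2, -1.6]]
tab [ 504.14773397 -252.28051715] in unit [58.48199517 -4.55562271] plate in unit [134.99573713 -19.70974065]
```

```bash
python3 -m creep '{"delta_pos":[[-28.4,-25.9,2.5],[-28.4,-25.9,2.5],[-28.4,-25.9,2.5],[-28.4,-25.9,2.5],[-28.4,-25.9,2.5]],"turn":[0,0,0,0,0]}' 1 
python3 -m creep '{"delta_pos":[[-28.4,-25.9,2.5],[-28.4,-25.9,2.5],[-28.4,-25.9,2.5],[-28.4,-25.9,2.5],[-28.4,-25.9,2.5]],"turn":[0,0,0,0,0]}'
```

```text
clock: 0.77
tcp_pos: [359.7, 432.6, 220.0]
tool_rot: [0.216, 0.976, 0.0, 0.0]
ft_force: [-0.1, -0.3, -0.0]
width: 93.0
grip_force: 0.0
clock: 1.18
tcp_pos: [433.6, 255.0, 207.8]
tool_rot: [0.217, 0.976, 0.0, 0.0]
ft_force: [0.1, 0.6, 0.5]
width: 92.7
grip_force: 0.0
```

```bash
python3 -m creep '{"delta_pos":[[-28.4,-25.9,2.5],[-28.4,-25.9,2.5],[-28.4,-25.9,2.5],[-28.4,-25.9,2.5],[-28.4,-25.9,2.5]],"turn":[0,0,0,0,0]}' >/dev/null
python3 -m creep '{"delta_pos":[[-28.4,-25.9,2.5],[-28.4,-25.9,2.5],[-28.4,-25.9,2.5],[-28.4,-25.9,2.5],[-28.4,-25.9,2.5]],"turn":[0,0,0,0,0]}' >/dev/null
python3 -m creep '{"delta_pos":[[-28.4,-25.9,2.5],[-28.4,-25.9,2.5],[-28.4,-25.9,2.5],[-28.4,-25.9,2.5],[-28.4,-25.9,2.5]],"turn":[0,0,0,0,0]}' >/dev/null
python3 -m creep '{"delta_pos":[[0,0,0],[0,0,0],[0,0,0],[0,0,0],[0,0,0]],"turn":[-0.094,-0.094,-0.093,0,0]}'
python3 - <<'E'
from h import *
s=robot.get_state(); im=robot.camera("wrist"); cv2.imwrite("pics/w1.png",im[:,:,::-1])
print(s["tcp_pos"],s["tool_rot"],s["joint_pos"])
import pickle; pickle.dump(s,open("s1.pkl","wb"))
E
```

```text
clock: 2.85
tcp_pos: [655.0, -275.4, 170.1]
tool_rot: [0.079, 0.997, 0.0, -0.0]
ft_force: [-0.6, -0.9, -0.3]
width: 93.1
grip_force: 0.0
[ 654.9789142  -275.39935205  170.08801129] [ 7.92391807e-02  9.96855631e-01  3.04335134e-05 -4.32505274e-05] [-4.33935701e-01  2.14341955e-01  1.43257362e+00  2.71226854e-05
  1.49477933e+00 -1.84608941e+00]
```

View pics/w1.png

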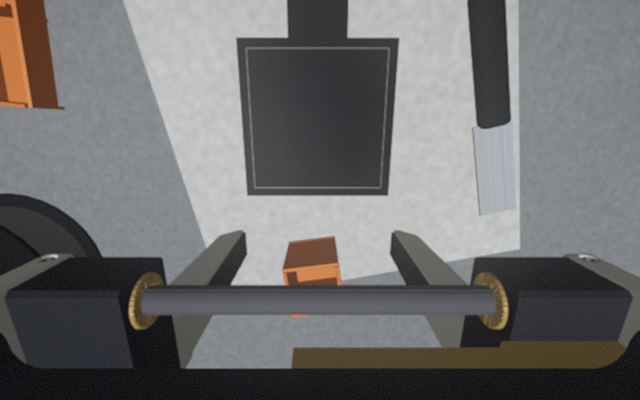

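The wrist picture shows the plate square to the tool, with back corners at (248,195) and (388,194) and front corners at (237,38) and (398,38). The cup sits between the fingers at about (315,265).

Run:
```python
from h import *
import pickle; s=pickle.load(open("s1.pkl","rb"))
Rm=R.from_quat(s["tool_rot"]).as_matrix()
for z,l in [(92.5,[[248,195],[388,194],[237,38],[398,38]]),(140,[[283,268],[340,262]])]:
    P=px2w("wrist",l,z,s); print(P.round(1).tolist(), ((P-s["tcp_pos"])@Rm).round(1).tolist())
```

```text
[[630.3, -332.5, 92.5], [648.4, -214.2, 92.5], [512.0, -313.6, 92.5], [530.8, -196.0, 92.5]] [[15.3, -60.3, 77.6], [16.2, 59.4, 77.6], [135.2, -60.3, 77.6], [135.2, 58.7, 77.6]]
[[678.2, -305.5, 140.0], [680.0, -263.6, 140.0]] [[-27.7, -26.0, 30.1], [-22.8, 15.6, 30.1]]
```

```bash
python3 -m creep '{"delta_pos":[[0,0,25],[0,0,25],[0,0,11],[0,0,2.5],[0,0,0]],"turn":[0,0,0,0,0]}'
python3 -m creep '{"delta_pos":[[0,0,1],[0,0,0]],"turn":[0,0]}'
```

```text
clock: 3.32
tcp_pos: [654.9, -275.2, 106.5]
tool_rot: [0.078, 0.997, 0.0, -0.0]
ft_force: [0.4, -0.4, -0.1]
width: 92.9
grip_force: 0.0
clock: 3.48
tcp_pos: [655.4, -275.6, 106.8]
tool_rot: [0.078, 0.997, -0.0, 0.001]
ft_force: [-0.2, -0.9, 0.4]
width: 92.8
grip_force: 0.0
```

```bash
python3 -m creep '{"delta_pos":[[0,0,0.6],[0,0,0],[0,0,0]],"turn":[0,0,0]}'|sed -n 2,4p
python3 -m creep '{"delta_pos":[[0,0,0.6],[0,0,0],[0,0,0]],"turn":[0,0,0]}'|sed -n 2,4p
python3 -m creep '{"delta_pos":[[0,0,0.5],[0,0,0],[0,0,0]],"turn":[0,0,0]}'|sed -n 2,4p
```

```text
tcp_pos: [655.1, -275.5, 105.5]
tool_rot: [0.078, 0.997, -0.0, 0.0]
ft_force: [1.1, -0.1, 0.2]
tcp_pos: [655.0, -275.4, 104.4]
tool_rot: [0.078, 0.997, 0.0, -0.0]
ft_force: [0.9, -0.2, -0.0]
tcp_pos: [655.0, -275.4, 104.3]
tool_rot: [0.078, 0.997, -0.0, 0.0]
ft_force: [-1.0, 0.5, 4.9]
```

```bash
python3 -m creep '{"delta_pos":[[0,0,-0.7],[3,0,0],[3,0,0],[3,0,0],[5,0,0]],"turn":[0,0,0,0,0]}'|sed -n 2,4p
python3 -m creep '{"delta_pos":[[7,0,0],[7,0,0],[7,0,0],[7,0,0],[7,0,0]],"turn":[0,0,0,0,0]}'|sed -n 2,4p
python3 - <<'E'
from h import *
s=robot.get_state(); im=robot.camera("wrist"); cv2.imwrite("pics/w2.png",im[:,:,::-1])
print(s["tcp_pos"],s["tool_rot"])
E
```

```text
tcp_pos: [640.8, -273.2, 104.4]
tool_rot: [0.078, 0.997, 0.0, -0.0]
ft_force: [0.0, -0.8, 0.3]
tcp_pos: [605.8, -267.7, 104.8]
tool_rot: [0.078, 0.997, -0.0, 0.0]
ft_force: [0.6, -0.4, 0.8]
[ 605.78895221 -267.72116421  104.76511903] [ 7.78698859e-02  9.96963526e-01 -1.84646518e-05  9.44471922e-05]
```

View pics/w2.png

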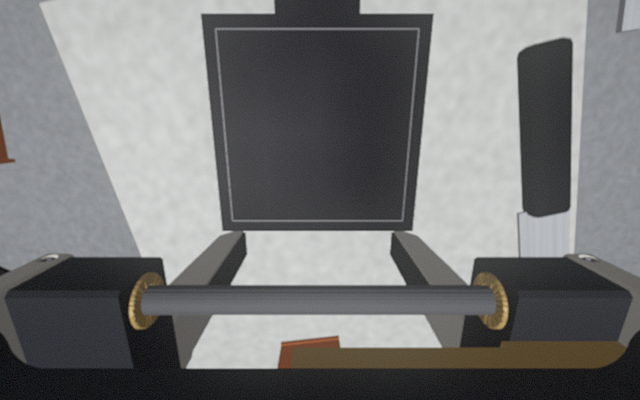

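The plate's back edge, (222,231)-(413,230), sits right at the fingertips and the plate is still square to the tool.

```bash
python3 - <<'E'
from h import *
s=robot.get_state()
Rm=R.from_quat(s["tool_rot"]).as_matrix()
P=px2w("wrist",[[222,231],[413,230],[202,14],[433,14]],92.5,s); print(((P-s["tcp_pos"])@Rm).round(1).tolist())
E
python3 -m creep '{"delta_pos":[[7,0,0],[7,0,0],[7,0,0],[7,0,0],[7,0,0]],"turn":[0,0,0,0,0]}'|sed -n 2,4p
python3 -m creep '{"delta_pos":[[5,0,0],[3,0,0],[2,0,0],[0,0,0],[0,0,0]],"turn":[0,0,0,0,0]}'|sed -n 2,4p
python3 - <<'E'
from h import *
im=robot.camera("top"); 
c=im[130:240,320:440]; cv2.imwrite("pics/t2.png",cv2.resize(c[:,:,::-1],None,fx=5,fy=5,interpolation=cv2.INTER_CUBIC))
E
```

```text
[[8.5, -61.5, 12.3], [9.2, 60.0, 12.3], [129.2, -60.7, 12.3], [129.3, 59.3, 12.3]]
tcp_pos: [571.3, -262.3, 104.7]
tool_rot: [0.078, 0.997, -0.0, 0.0]
ft_force: [-0.6, -0.0, 0.4]
tcp_pos: [562.2, -260.9, 104.7]
tool_rot: [0.078, 0.997, -0.0, 0.0]
ft_force: [0.5, 0.1, -0.7]
```

View pics/t2.png

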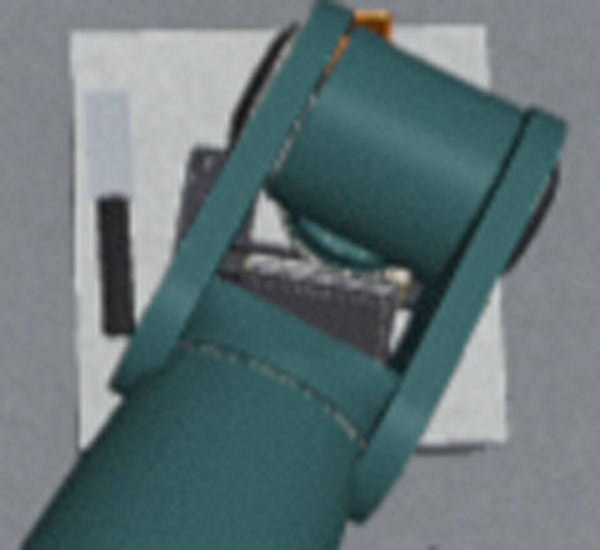

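The view is blocked by the arm, but from the TCP the tab should be at about -27 mm in the unit's frame. I back off, rise, go over the tab and look.

```bash
python3 -m creep '{"delta_pos":[[-4,0,0],[0,0,-20],[0,0,-30],[0,0,-30],[20,0,0]],"turn":[0,0,0,0,0]}'>/dev/null
python3 -m creep '{"delta_pos":[[34,0,0],[34,0,0],[34,0,0],[28.5,0,0],[0,0,0]],"turn":[0,0,0,0,0]}'|sed -n 2,4p
python3 -m creep '{"delta_pos":[[0,0,0],[0,0,0]],"turn":[0,0]}'>/dev/null
python3 - <<'E'
from h import *
s=robot.get_state(); im=robot.camera("wrist"); cv2.imwrite("pics/w3.png",im[:,:,::-1]); im=robot.camera("top");np.save("top3.npy",im)
print(s["tcp_pos"],s["tool_rot"])
import pickle; pickle.dump(s,open("s3.pkl","wb"))
E
```

```text
tcp_pos: [414.6, -237.7, 185.2]
tool_rot: [0.078, 0.997, -0.0, 0.0]
ft_force: [0.2, 0.2, 0.1]
[ 418.03477931 -238.34795809  185.01564794] [ 7.78494613e-02  9.96965040e-01 -1.54657912e-04  3.83228102e-04]
```

View pics/w3.png

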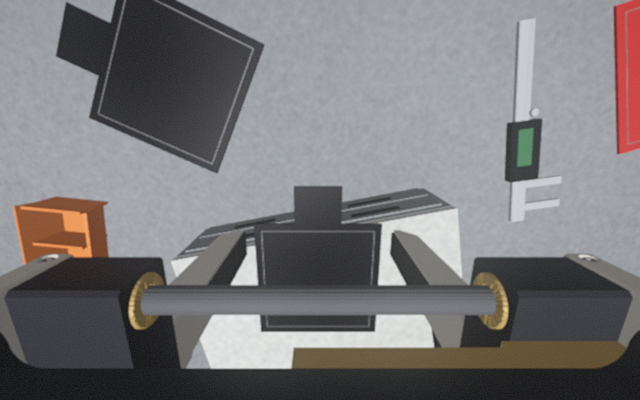

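The tab sticks out over the unit's front edge. Its end is at (294,187)-(341,187), the square's front side is at row 225 from (256,225) to (380,224), and the unit edge runs (174,258)-(457,209).

Run:
```python
from h import *
import pickle; s=pickle.load(open("s3.pkl","rb"))
Rm=R.from_quat(s["tool_rot"]).as_matrix()
P=px2w("wrist",[[294,187],[341,187],[256,225],[380,224],[174,258],[457,209]],92.5,s)
P[4:]=px2w("wrist",[[174,258],[457,209]],90,s)
print(((P-s["tcp_pos"])@Rm).round(1).tolist())
```

```text
[[18.9, -22.1, 92.5], [18.9, 20.4, 92.5], [-17.6, -58.6, 92.5], [-16.6, 57.7, 92.5], [-53.1, -141.7, 95.1], [-2.6, 129.2, 95.0]]
```

```bash
python3 -m creep '{"delta_pos":[[1.5,-0.7,25],[0,0,25],[0,0,25],[0,0,15],[0,0,9]],"turn":[0,0,0,0,0]}' >/dev/null
python3 -m creep '{"delta_pos":[[0,0,0],[0,0,0],[0,0,0],[0,0,0]],"turn":[0,0,0,0]}' -1 40
python3 -m creep '{"delta_pos":[[0,0,0],[0,0,0],[0,0,0],[0,0,0],[0,0,0]],"turn":[0,0,0,0,0]}'
```

```text
clock: 7.85
tcp_pos: [416.4, -238.9, 86.9]
tool_rot: [0.078, 0.997, -0.0, 0.001]
ft_force: [-0.4, -0.9, -0.7]
width: 70.9
grip_force: 0.0
clock: 8.27
tcp_pos: [415.8, -238.6, 85.8]
tool_rot: [0.078, 0.997, -0.0, 0.0]
ft_force: [0.6, 0.0, 0.8]
width: 42.7
grip_force: 40.0
```

```bash
python3 -m creep '{"delta_pos":[[0,0,0],[0,0,-3],[0,0,-8],[0,0,-12],[0,0,-15]],"turn":[0,0,0,0,0]}' >/dev/null
python3 -m creep '{"delta_pos":[[0,0,-15],[0,0,-12],[0,0,0],[0,0,0],[0,0,0]],"turn":[0,0,0,0,0]}'
python3 - <<'E'
from h import *
s=robot.get_state(); im=robot.camera("wrist"); cv2.imwrite("pics/w4.png",im[:,:,::-1])
print(s["tcp_pos"],s["tool_rot"],s["width"])
E
```

```text
clock: 9.1
tcp_pos: [415.6, -238.4, 150.1]
tool_rot: [0.078, 0.997, 0.0, -0.0]
ft_force: [-0.0, 0.2, -0.8]
width: 42.2
grip_force: 40.0
[ 415.60372808 -238.4404194   150.07215866] [ 7.78105721e-02  9.96968111e-01  1.46233032e-04 -2.83050919e-04] 42.19294067162681
```

View pics/w4.png

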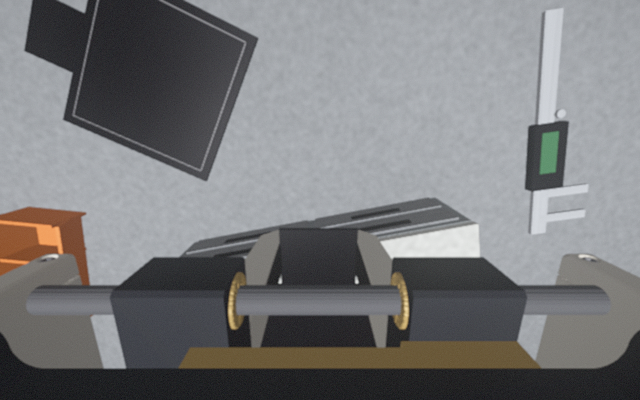

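Plate is held (width 42.2). I carry it to the printer's right front and look at the bed from there.

```bash
python3 -m creep '{"delta_pos":[[0,10,-20],[0,20,-20],[0,32,0],[0,32,0],[0,32,0]],"turn":[0,0,0,0,0]}' >/dev/null
python3 -m creep '{"delta_pos":[[0,32,0],[0,32,0],[-12,32,0],[-12,32,0],[-12,30,0]],"turn":[0,0,0,0,0]}' >/dev/null
python3 -m creep '{"delta_pos":[[-12,25,0],[-12,15,0],[-7,0,0],[0,0,0],[0,0,0]],"turn":[0,0,0,-0.065,-0.065]}'|grep -A1 tcp
python3 -m creep '{"delta_pos":[[0,0,0],[0,0,0],[0,0,0],[0,0,0],[0,0,0]],"turn":[-0.065,-0.064,0,0,0]}'
python3 - <<'E'
from h import *
s=robot.get_state(); im=robot.camera("wrist"); cv2.imwrite("pics/w5.png",im[:,:,::-1])
print(s["tcp_pos"],s["tool_rot"],s["width"])
import pickle; pickle.dump(s,open("s5.pkl","wb"))
E
```

```text
tcp_pos: [532.2, 70.8, 189.5]
tool_rot: [0.011, 1.0, -0.0, -0.001]
clock: 10.82
tcp_pos: [532.1, 70.7, 190.3]
tool_rot: [-0.05, 0.999, -0.0, -0.0]
ft_force: [-0.1, 0.6, -0.9]
width: 42.1
grip_force: 40.0
[532.11700587  70.70940752 190.31541589] [-5.02948273e-02  9.98734380e-01 -2.56527838e-05 -2.59799656e-04] 42.07223440105749
```

View pics/w5.png

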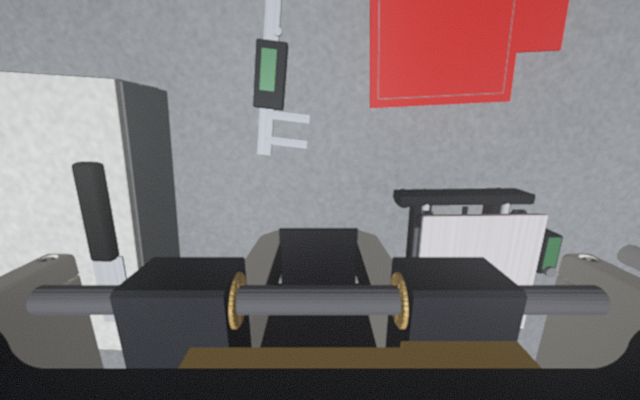

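The bed's front edge shows at about (421,216)-(546,215), with its side edges running down from there. I refine this numerically.

Run:
```python
from h import *
import pickle; s=pickle.load(open("s5.pkl","rb"))
g=cv2.cvtColor(cv2.imread("pics/w5.png"),6).astype(float)
g=cv2.GaussianBlur(g,(3,3),0)
L=[];Rr=[]
for r in range(222,254,3):
    d=np.diff(g[r,405:560]); L.append([405+.5+np.argmax(d[:40]),r]); Rr.append([405+.5+100+np.argmin(d[100:]),r])
F=[[c,195+.5+np.argmax(np.diff(g[195:230,c]))] for c in range(430,540,8)]
print(L,Rr,F)
Rm=R.from_quat(s["tool_rot"]).as_matrix()
for p in (L,Rr,F): 
    P=px2w("wrist",p,80,s); P=((P-s["tcp_pos"])@Rm)[:,:2]; print(P.round(1).tolist())
```

```text
[[np.float64(421.5), 222], [np.float64(421.5), 225], [np.float64(421.5), 228], [np.float64(420.5), 231], [np.float64(420.5), 234], [np.float64(420.5), 237], [np.float64(420.5), 240], [np.float64(419.5), 243], [np.float64(419.5), 246], [np.float64(419.5), 249], [np.float64(418.5), 252]] [[np.float64(546.5), 222], [np.float64(545.5), 225], [np.float64(545.5), 228], [np.float64(544.5), 231], [np.float64(543.5), 234], [np.float64(543.5), 237], [np.float64(542.5), 240], [np.float64(542.5), 243], [np.float64(541.5), 246], [np.float64(540.5), 249], [np.float64(540.5), 252]] [[430, np.float64(215.5)], [438, np.float64(204.5)], [446, np.float64(204.5)], [454, np.float64(204.5)], [462, np.float64(215.5)], [470, np.float64(204.5)], [478, np.float64(204.5)], [486, np.float64(214.5)], [494, np.float64(214.5)], [502, np.float64(215.5)], [510, np.float64(214.5)], [518, np.float64(214.5)], [526, np.float64(214.5)], [534, np.float64(214.5)]]
[[-21.0, 103.5], [-24.2, 103.8], [-27.4, 104.1], [-30.6, 103.4], [-33.9, 103.8], [-37.2, 104.1], [-40.5, 104.4], [-43.8, 103.7], [-47.1, 104.0], [-50.5, 104.4], [-53.9, 103.7]]
[[-20.9, 228.9], [-24.1, 228.6], [-27.4, 229.3], [-30.6, 229.0], [-33.9, 228.7], [-37.2, 229.5], [-40.5, 229.1], [-43.8, 229.9], [-47.1, 229.6], [-50.5, 229.3], [-53.9, 230.0]]
[[-14.1, 111.3], [-2.7, 117.9], [-2.7, 125.8], [-2.7, 133.7], [-14.1, 143.2], [-2.7, 149.5], [-2.6, 157.4], [-13.0, 166.9], [-13.0, 174.9], [-14.1, 183.0], [-13.0, 190.8], [-13.0, 198.8], [-13.0, 206.8], [-13.0, 214.7]]
```

```bash
python3 -m creep '{"delta_pos":[[9,15,0],[0,30,0],[0,30,0],[0,30,0],[0,30,0]],"turn":[0,0,0,0,0]}' >/dev/null
python3 -m creep '{"delta_pos":[[0,20,0],[0,10,0],[0,0,15],[0,0,25],[0,0,25]],"turn":[0,0,-0.013,0,0]}' >/dev/null
python3 -m creep '{"delta_pos":[[0,0,18],[0,0,12],[0,0,0],[0,0,0],[0,0,0]],"turn":[0,0,0,0,0]}'
python3 - <<'E'
from h import *
for c,b in (("top",(120,210,190,280)),):
    im=robot.camera(c); r=im[b[0]:b[1],b[2]:b[3]]
    s=robot.camera("side")[190:310,130:290]
    a=cv2.resize(r,(540,540),interpolation=2); d=cv2.resize(s,None,fx=3.3,fy=3.3,interpolation=2)
im=robot.camera("wrist")
o=np.zeros((600,800,3),np.uint8); o[:270,:270]=cv2.resize(a,(270,270)); o[:270,280:640]=cv2.resize(d,(360,270)); o[280:600,:512]=cv2.resize(im,(512,320))
cv2.imwrite("pics/p6.png",o[:,:,::-1])
E
```

```text
clock: 12.12
tcp_pos: [506.9, 234.3, 97.1]
tool_rot: [-0.058, 0.998, 0.0, 0.001]
ft_force: [0.4, 0.9, -0.2]
width: 42.5
grip_force: 40.0
```

View pics/p6.png

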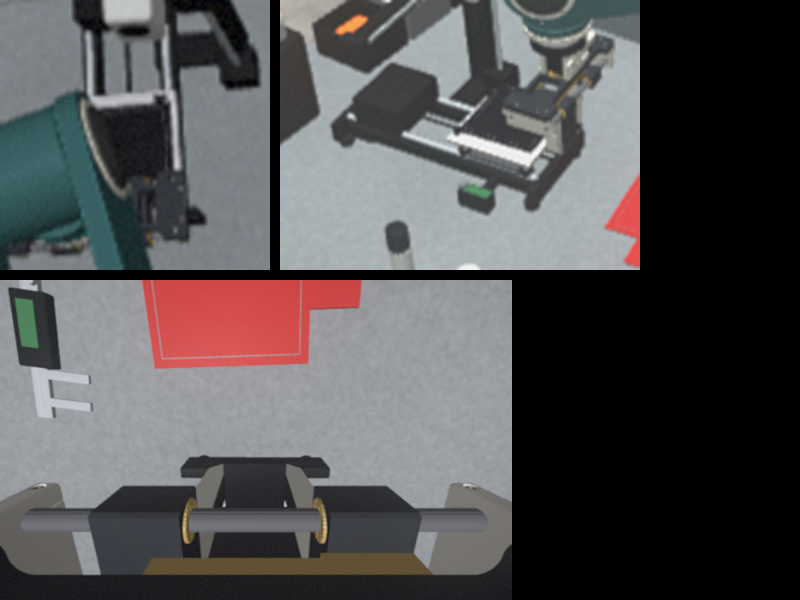

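The plate hangs level over the bed and the printer's front bar appears centred and square in the wrist view. I lower it gently.

```bash
python3 -m creep '{"delta_pos":[[0,0,8],[0,0,6],[0,0,2],[0,0,0],[0,0,0]],"turn":[0,0,0,0,0]}'|sed -n 2,4p
python3 -m creep '{"delta_pos":[[0,0,1],[0,0,0.5],[0,0,0]],"turn":[0,0,0]}'|sed -n 2,4p
python3 -m creep '{"delta_pos":[[0,0,0.7],[0,0,0],[0,0,0]],"turn":[0,0,0]}'|sed -n 2,4p
python3 -m creep '{"delta_pos":[[0,0,0.6],[0,0,0],[0,0,0]],"turn":[0,0,0]}'|sed -n 2,4p
```

```text
tcp_pos: [506.2, 234.3, 79.4]
tool_rot: [-0.058, 0.998, -0.0, -0.0]
ft_force: [0.2, -0.1, -0.5]
tcp_pos: [506.3, 234.3, 78.2]
tool_rot: [-0.058, 0.998, 0.0, 0.0]
ft_force: [-0.4, 0.4, -0.2]
tcp_pos: [506.3, 234.3, 77.5]
tool_rot: [-0.058, 0.998, 0.0, 0.0]
ft_force: [0.0, -0.7, 0.3]
tcp_pos: [506.3, 234.3, 76.8]
tool_rot: [-0.058, 0.998, -0.0, 0.0]
ft_force: [-0.6, -0.2, -1.0]
```

```bash
python3 -m creep '{"delta_pos":[[0,0,0.5],[0,0,0],[0,0,0]],"turn":[0,0,0]}'|sed -n 2,4p
python3 -m creep '{"delta_pos":[[-1.5,0,0],[-1,0,0],[0,0,0],[0,0,0]],"turn":[0,0,0,0]}'|sed -n 2,4p
python3 -m creep '{"delta_pos":[[-0.7,0,0],[0,0,0],[0,0,0]],"turn":[0,0,0]}'|sed -n 2,4p
python3 -m creep '{"delta_pos":[[-0.7,0,0],[0,0,0],[0,0,0]],"turn":[0,0,0]}'|sed -n 2,4p
```

```text
tcp_pos: [506.3, 234.3, 76.3]
tool_rot: [-0.058, 0.998, -0.0, -0.0]
ft_force: [0.1, 0.0, -0.6]
tcp_pos: [508.9, 234.6, 76.3]
tool_rot: [-0.058, 0.998, -0.0, -0.0]
ft_force: [0.1, 0.1, -0.6]
tcp_pos: [509.5, 234.7, 76.4]
tool_rot: [-0.058, 0.998, -0.0, 0.0]
ft_force: [0.1, -0.2, -0.5]
tcp_pos: [510.2, 234.8, 76.4]
tool_rot: [-0.058, 0.998, 0.0, 0.0]
ft_force: [0.9, -0.4, -0.7]
```

```bash
python3 -m creep '{"delta_pos":[[-0.7,0,0],[0,0,0],[0,0,0]],"turn":[0,0,0]}'|sed -n 2,4p
python3 -m creep '{"delta_pos":[[-0.7,0,0],[0,0,0],[0,0,0]],"turn":[0,0,0]}'|sed -n 2,4p
python3 -m creep '{"delta_pos":[[-0.5,0,0],[0,0,0],[0,0,0]],"turn":[0,0,0]}'|sed -n 2,4p
```

```text
tcp_pos: [510.9, 234.8, 76.3]
tool_rot: [-0.058, 0.998, -0.0, -0.0]
ft_force: [-0.3, 0.4, 0.0]
tcp_pos: [511.6, 234.9, 76.4]
tool_rot: [-0.058, 0.998, -0.0, 0.0]
ft_force: [0.2, 0.2, -0.3]
tcp_pos: [512.1, 235.0, 76.4]
tool_rot: [-0.058, 0.998, 0.0, 0.0]
ft_force: [0.1, 0.0, -0.7]
```

```bash
python3 -m creep '{"delta_pos":[[-0.6,0,0],[0,0,0],[0,0,0]],"turn":[0,0,0]}'|sed -n 2,4p
python3 -m creep '{"delta_pos":[[-0.6,0,0],[0,0,0],[0,0,0]],"turn":[0,0,0]}'|sed -n 2,4p
python3 -m creep '{"delta_pos":[[-0.6,0,0],[0,0,0],[0,0,0]],"turn":[0,0,0]}'|sed -n 2,4p
```

```text
tcp_pos: [512.7, 235.0, 76.4]
tool_rot: [-0.058, 0.998, -0.0, 0.0]
ft_force: [-0.0, -0.2, -0.5]
tcp_pos: [513.0, 235.1, 76.2]
tool_rot: [-0.058, 0.998, -0.0, -0.0]
ft_force: [-3.5, 0.5, 0.1]
tcp_pos: [513.2, 235.2, 76.0]
tool_rot: [-0.058, 0.998, -0.0, -0.001]
ft_force: [-5.8, 1.2, -0.8]
```

```bash
python3 -m creep '{"delta_pos":[[0.8,0,0.3],[0,0,0.3],[0,0,0],[0,0,0]],"turn":[0,0,0,0]}'|sed -n 2,4p
python3 -m creep '{"delta_pos":[[0,0,0],[0,0,0],[0,0,0],[0,0,0],[0,0,0]],"turn":[0,0,0,0,0]}' 1 
python3 -m creep '{"delta_pos":[[0,0,0],[0,0,0],[0,0,0],[0,0,0],[0,0,0]],"turn":[0,0,0,0,0]}'|grep -A1 ft
```

```text
tcp_pos: [513.0, 235.1, 75.9]
tool_rot: [-0.058, 0.998, 0.0, -0.0]
ft_force: [-4.0, 0.3, 1.6]
clock: 16.77
tcp_pos: [513.2, 235.1, 75.8]
tool_rot: [-0.058, 0.998, 0.0, 0.0]
ft_force: [-0.3, 0.1, 0.3]
width: 71.3
grip_force: 0.0
ft_force: [-0.5, 0.3, 0.9]
width: 92.7
```

Placed and released. I rise straight up and check by numbers.

```bash
python3 -m creep '{"delta_pos":[[0,0,-8],[0,0,-25],[0,0,-40],[0,0,-40],[0,0,-40]],"turn":[0,0,0,0,0]}'>/dev/null
python3 -m creep '{"delta_pos":[[0,0,-40],[0,0,-40],[0,0,-30],[0,0,0],[0,0,0]],"turn":[0,0,0,0,0]}'
python3 -m creep '{"delta_pos":[[0,0,0],[0,0,0],[0,0,0]],"turn":[0,0,0]}' >/dev/null
python3 - <<'E'
from h import *
s=robot.get_state(); im=robot.camera("wrist"); np.save("w7.npy",im)
import pickle; pickle.dump(s,open("s7.pkl","wb"))
Rm=R.from_quat(s["tool_rot"]).as_matrix()
print(s["tcp_pos"])
for r in robot.regions_of("wrist","build_plate"): 
    print(r["score"].__round__(2),np.round(r["bbox"]))
g=cv2.GaussianBlur(cv2.cvtColor(im,7),(3,3),0)
for r in range(185,254,8): print(r,g[r,250:390:2].tolist())
E
```

```text
clock: 18.02
tcp_pos: [513.3, 235.2, 341.2]
tool_rot: [-0.058, 0.998, 0.001, 0.002]
ft_force: [0.1, 0.3, -1.3]
width: 93.1
grip_force: 0.0
[512.83713807 234.97018124 337.54016614]
0.74 [317. 214.  78.  99.]
0.66 [316.  58. 138. 113.]
0.44 [468. 232.  41.  36.]
185 [150, 152, 154, 153, 149, 149, 152, 153, 150, 150, 152, 150, 155, 158, 159, 157, 147, 127, 119, 120, 139, 159, 128, 113, 130, 156, 150, 105, 71, 69, 69, 69, 69, 68, 68, 68, 66, 66, 65, 66, 63, 85, 142, 153, 134, 99, 105, 152, 154, 113, 95, 101, 124, 144, 153, 153, 151, 150, 153, 151, 154, 157, 156, 154, 153, 151, 154, 153, 153, 153]
193 [152, 153, 152, 151, 151, 154, 153, 153, 154, 152, 153, 153, 153, 153, 130, 80, 83, 95, 90, 88, 89, 89, 89, 86, 87, 87, 86, 86, 86, 84, 86, 84, 85, 83, 83, 82, 82, 83, 81, 81, 80, 81, 79, 79, 78, 78, 78, 77, 77, 78, 75, 84, 87, 66, 158, 165, 154, 157, 156, 154, 154, 154, 152, 153, 153, 154, 156, 155, 154, 155]
201 [151, 153, 150, 150, 153, 152, 152, 150, 152, 152, 153, 154, 154, 149, 141, 88, 77, 90, 68, 68, 67, 66, 67, 65, 66, 66, 65, 64, 65, 62, 63, 63, 62, 62, 62, 61, 61, 60, 60, 59, 59, 
[... 1315 characters left out ...]
153, 151, 150, 152, 153, 149, 150, 152, 148, 149, 151, 150, 153]
241 [155, 156, 154, 153, 154, 154, 152, 155, 157, 157, 157, 154, 153, 155, 160, 145, 66, 76, 64, 53, 54, 55, 54, 54, 55, 53, 54, 52, 53, 52, 51, 52, 51, 51, 51, 51, 52, 50, 52, 50, 51, 50, 50, 51, 51, 50, 50, 50, 50, 48, 58, 72, 57, 138, 153, 150, 151, 150, 150, 152, 152, 153, 152, 150, 151, 153, 152, 151, 151, 150]
249 [155, 157, 156, 156, 157, 156, 155, 153, 153, 156, 157, 155, 156, 155, 152, 143, 79, 71, 63, 52, 53, 52, 52, 52, 53, 52, 53, 52, 50, 52, 52, 50, 49, 51, 51, 49, 50, 51, 50, 49, 51, 48, 50, 50, 50, 50, 50, 50, 51, 50, 58, 69, 62, 153, 162, 150, 152, 154, 151, 148, 148, 151, 151, 151, 151, 149, 149, 150, 151, 149]
```

```bash
python3 -c "
from bench import robot
print(robot.hand_in())"
```

```text
the job is handed in; nothing more can be done
None
```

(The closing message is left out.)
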